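# Set up a stepped shaft in V-blocks for a run-out check

### The job

Set the shaft up for a run-out check on the surface plate. Stand the wide V-block to the left of the little brass jack and the narrow V-block to its right (left and right as seen from the robot, on a line through the jack parallel to the plate's long edges, each block's centre 60 mm from the jack, grooves along that line), and lay the stepped shaft in both grooves with its middle over the jack and its thick end on the left. Stand the dial gauge on the plate straight behind the jack (on the side away from the robot), plunger pointing squarely at the shaft with its tip about 10 mm short of it, and do not shift or knock over the mug or the oil can.

Things in the scene. Friction and masses are not known exactly. Their poses are not given: they have to be found in the camera images.
- plate: Dark steel surface plate, fixed to the bench, 220 (x) x 300 (y) x 30 mm high. Origin at the centre of its underside, on the bench; x points across it away from the robot, y along its long edges to the robot's left. Turned up to 0.2 rad.
- jack: Little brass jack fixed on top of the plate: a round button 22 mm in diameter, stepping to 16 mm, 18 mm high in all. Origin at the centre of its underside, on the plate's top face; its axes are parallel to the plate's (x away from the robot, y left along the plate's long edges).
- wide_vblock_center (a point): Wide steel V-block, loose, 0.6 kg: 72 mm wide (x), 36 mm thick along its groove (y), 44 mm high. A 90 degree V groove open at the top runs along y; its bottom line is 28.8 mm above the underside; both flat end faces (36 mm apart) can be gripped. Point at the block's centre, 22 mm above the underside; z up.
- narrow_vblock_center (a point): Narrow steel V-block, loose, 0.45 kg: 42 mm wide (x), 36 mm thick along its groove (y), 48 mm high. A 90 degree V groove open at the top runs along y; its bottom line is 35.9 mm above the underside; both flat end faces (36 mm apart) can be gripped. Point at the block's centre, 24 mm above the underside; z up.
- shaft_center (a point): Stepped aluminium shaft, loose, 0.45 kg, 180 mm long, level in a low wooden cradle (supports 26 mm thick at y = +-62 mm, 10 mm high base between). 30 mm diameter from its thick end (y = +90 mm) to y = -25, then 20 mm to the thin end (y = -90). Point on the axis at mid-length, near the centre of mass; y along the axis to the thick end; x, z turn as it rolls. Set up right, its axis is 50 mm above the plate.
- dial_gauge_center (a point): Dial gauge on a heavy foot, loose, 0.55 kg: square dark steel foot 44 x 44 x 38 mm high, on it a round drum 48 mm in diameter and 24 mm high with a white dial facing up (62 mm high in all). The plunger sticks out level towards -x, its tip 60 mm from the drum's axis and 50 mm above the underside; it is rigid. Point on the drum's axis, half-way up the drum, 50 mm above the underside, good to grip across y; z up.
- mug_center (a point): White mug, a loose bystander, 76 mm across, 85 mm high, handle to its +y. Point at its centre, 42.5 mm above the bench. Leave it where it is.
- oiler_center (a point): Small copper oil can with a slanting spout to its +x, a loose bystander, 60 mm across, 72 mm high (spout tip 105 mm high, 40 mm out). Point on its axis, 36 mm above the bench. Leave it where it is.

How it is judged:
At the end, for the whole second after the job is handed in: In the jack's axes: V-blocks upright, 60 mm left/right (12 mm, 0.15 rad); shaft in both, thick end left, level (0.06 rad), axis 50 mm over the plate (5 mm), middle over jack (12 mm); gauge behind jack (15 mm sideways, 0.15 rad), tip 1 to 21 mm short of the shaft; all on the plate, at rest (x of wide_vblock_center in the frame of jack between -0.012 and 0.012 m and y of wide_vblock_center in the frame of jack between 0.048 and 0.072 m and z of wide_vblock_center in the frame of jack between 0.018 and 0.026 m and angle between the y axis of each of wide_vblock_center, narrow_vblock_center, shaft_center and the y axis of jack, either way round below 0.15 rad and angle between each of wide_vblock_center, narrow_vblock_center, dial_gauge_center's own z axis and vertical below 0.08 rad and x of narrow_vblock_center in the frame of jack between -0.012 and 0.012 m and y of narrow_vblock_center in the frame of jack between -0.072 and -0.048 m and z of narrow_vblock_center in the frame of jack between 0.02 and 0.028 m and x of shaft_center in the frame of jack between -0.012 and 0.012 m and y of shaft_center in the frame of jack between -0.012 and 0.012 m and z of shaft_center in the frame of jack between 0.045 and 0.055 m and angle between shaft_center's own y axis and vertical between 1.5108 and 1.6308 rad and y of wide_vblock_center in the frame of shaft_center above 0.03 m and x of shaft_center in the frame of dial_gauge_center between -0.096 and -0.076 m and y of jack in the frame of dial_gauge_center between -0.015 and 0.015 m and angle between the x axis of dial_gauge_center and the x axis of jack, either way round below 0.15 rad and z of dial_gauge_center in the frame of jack between 0.046 and 0.054 m and linear speed of each of wide_vblock, narrow_vblock, shaft, dial_gauge below 0.01 m/s and angular speed of each of wide_vblock, narrow_vblock, shaft, dial_gauge below 0.15 rad/s); the robot touches nothing.
It fails at once if the mug is shifted more than 25 mm or tipped (distance of mug_center from where it was at the start of the episode above 0.025 m or angle between mug_center's own z axis and vertical above 0.3 rad).
It fails at once if the oil can is shifted more than 25 mm or tipped (distance of oiler_center from where it was at the start of the episode above 0.025 m or angle between oiler_center's own z axis and vertical above 0.3 rad).
It also fails if it takes over 104 s, if anything falls off the work surface, if the arm or the gripper's body presses on something with over 40 N, if the wrist force passes 120 N, or if a joint passes its speed limit or range.

### The arm

A 7-joint arm with a two-finger parallel gripper is mounted at the origin on the work surface. World frame = base frame: x ahead of the robot, y to its left, z up, the work surface at z = 0. Lengths are in m, angles in rad, forces in N, time in s.
With the tool pointing down it reaches from about 0.4 to 0.875 m from the base axis. Payload 19.3 kg.
Tool frame: the origin (TCP) lies where the fingers leave the gripper's body, on its centre line; the fingertips stand 73 mm ahead of it and the grasp point (between the pads) lies 54 mm ahead of it; z points along the fingers, y is the line along which they close (so a half turn about z gives the same grasp; the last joint's range is limited). The gripper opens to 85 mm and grips with 20 to 120 N. Pads are 22 mm wide; open, the fingers measure 114 mm over their backs; the gripper's body (76 mm by 85 mm) begins 54 mm behind the grasp point. The pads swing forward as they close: fully open they stand 13 mm farther back than shut.
Start: joints at [1.231, 0.521, -0.036, 1.599, 0.021, 1.021, -0.113], TCP at [0.167, -0.602, 0.304] pointing down, gripper open.
Joint ranges: [-2.91, 2.91], [-0.3, 2.13], [-1.5, 1.42], [0.17, 2.43], [-1.26, 4.41], [0.16, 1.93], [-2.52, 2.52]. Speed limits (rad/s): [1.89, 1.89, 2.39, 2.39, 3.01, 3.01, 3.01].

### API

Orientations are given as a unit quaternion [x, y, z, w].
In Python, from bench import * gives the robot as it stands. The module is installed in compiled form; this text tells all that it offers.
- The arm moves only by the tool send_rows, never from a script. Its argument "rows" is a list of rows, each a list of 3 entries, a list of its own where there are three numbers: the shift along the tool's x, y, z in cm, then the turn about the tool's z in degrees, then the finger opening in cm, from 0 to 8.54. In form: [[[tx, ty, tz], roll, claw], ...]. A call has 1 to 20 rows; each row shifts and turns the commanded pose from where the row before left it, along the tool's axes as they then stand; what a row does not reach is not made up. A row lasts 1/12 s, in which the tool goes at most 41.7 mm and 7.16 degrees, less where a joint would pass 70% of its speed; a pose out of reach is approached as far as the arm can. A call is refused whole if a number of a shift passes 4.17 or a number of a turn 7.16, either way. A call with a gripper value outside its range is refused whole. The fingers move at their own pace and stop on an object; "force" is the grip in N (left out, the last holds). Time passes only in rows, so rows that do not move let the fingers close. It gives the time, the measured TCP pose, the force, the opening and the grip force at its end, in the units of the state.
- sense(): the state, without advancing time (a new reading comes with each control period).
- snapshot(name): name is "side" or "top"; returns a dict with "img" (480x640x3 uint8, red, green, blue), "intrinsics" (3x3 intrinsics, pixels), "k1" (the pictures are not rectified: a ray, as slopes to the right and down, at radius r is drawn at 1 + k1 r^2 times it, then the intrinsics apply), "R" (3x3) and "t" (3): a world point X has camera coordinates R X + t. Camera axes: x right, y down, z forward; pixel columns grow to the right and rows downward; lengths in m; the calibration is good to about 2 mm. A picture is of the moment at which its call begins. There is no depth.
- finish_job(): hands the job in; it is judged then, once.
The state is a dict: "time_s": time; "joint_positions": joint angles; "joint_velocities": joint speeds; "effort": joint torques, N m; "eef_pos": TCP position; "orientation": TCP orientation; "contact_force": force on the tool from outside, world axes, zero at the start; "moment": the same for the moment, N m; "opening": opening from 0.0 (shut) to 1.0 (fully open); "gripper_force": force on a finger pad.
Only numpy, scipy, OpenCV 4.12 (cv2) and the standard library are available. Lean on these libraries where they do the work, as an engineer would, in place of code of your own. Each camera call takes 0.05 s, during which the arm holds its last target. There are 200 camera calls.

## Working session

There is one attempt and no reset: what is moved stays moved. The work goes in short steps, Python scripts to look and compute and a tool call to move; the robot and the scene stay as the last step left them, time stands still between calls to the robot, and variables do not carry over. Pictures are saved under pics/ and viewed, at most 14 in all, crops included, and the job is handed in when it is done.

Besides the shell and the picture viewer there is one more tool, called as name(argument=value, ...) on one line, values as JSON. send_rows: Moves the arm, as the interface text tells. Its arguments: {"type":"object","properties":{"rows":{"type":"array","items":{"type":"array"}},"force":{"type":"number"}},"required":["rows"]}

```bash
mkdir -p pics
cat > h.py <<'E'
from bench import *
import numpy as np, cv2
from scipy.spatial.transform import Rotation as Rn
def snap(n,f=None):
    s=snapshot(n)
    if f: cv2.imwrite('pics/'+f,s['img'][:,:,::-1])
    return s
def ray(s,u,v):
    K=np.array(s['intrinsics']);k=s['k1']
    d=np.array([(u-K[0,2])/K[0,0],(v-K[1,2])/K[1,1]]);p=d.copy()
    for _ in range(30): p=d/(1+k*(p@p))
    R=np.array(s['R']);t=np.array(s['t'])
    return -R.T@t, R.T@np.array([p[0],p[1],1])
def onz(s,u,v,z):
    o,d=ray(s,u,v); return o+d*(z-o[2])/d[2]
def proj(s,X):
    K=np.array(s['intrinsics']);c=np.array(s['R'])@np.array(X)+np.array(s['t']);p=c[:2]/c[2];p=p*(1+s['k1']*(p@p))
    return K[0,0]*p[0]+K[0,2],K[1,1]*p[1]+K[1,2]
E
python3 - <<'E'
from h import *
for n in('top','side'):
    s=snap(n,n+'0.png'); print(n,np.round(-np.array(s['R']).T@s['t'],3),np.round(s['R'],2).tolist(),np.array(s['intrinsics']).tolist(),s['k1'])
print(sense())
E
```

```text
top [0.364 0.045 1.195] [[0.01, -1.0, 0.02], [-0.98, -0.02, -0.19], [0.19, -0.02, -0.98]] [[520.5706162759265, 0.0, 318.7943397357541], [0.0, 520.5706162759265, 237.29129388373423], [0.0, 0.0, 1.0]] -0.04028281132284924
side [0.072 0.714 0.729] [[-0.82, -0.58, -0.02], [-0.34, 0.51, -0.79], [0.47, -0.64, -0.61]] [[517.6047941552754, 0.0, 321.9661107576582], [0.0, 517.6047941552754, 236.99104182498263], [0.0, 0.0, 1.0]] 0.039073400117110774
{'time_s': 0.1, 'joint_positions': array([ 1.23080806,  0.52195743, -0.03629472,  1.59993868,  0.02120637,
        1.02106686, -0.11276759]), 'joint_velocities': array([-9.33605206e-05, -3.05106343e-03, -2.21626524e-04, -4.21194465e-03,
       -3.40800727e-04, -1.08282714e-03,  1.28586033e-03]), 'effort': array([ 6.48585730e-03, -9.28494716e+01,  1.98554769e+00, -3.70534766e+01,
        1.81955541e-02,  5.36256703e-03,  3.90506068e-05]), 'eef_pos': array([ 0.1664772 , -0.60219741,  0.30338614]), 'orientation': array([ 9.90915711e-01,  1.34483495e-01, -1.10028171e-04, -4.80234492e-04]), 'contact_force': array([-0.29162813,  0.38432086,  1.10707348]), 'moment': array([0.02584429, 0.05708441, 0.04076274]), 'gripper_force': 0.0, 'opening': 0.9999250564259619}
```

View pics/top0.png

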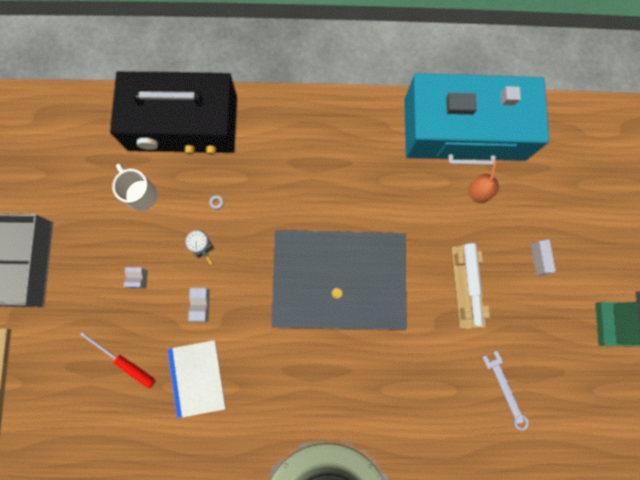

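View pics/side0.png

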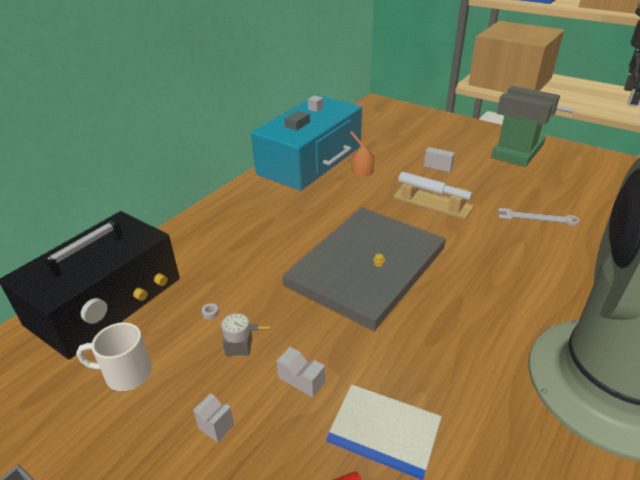

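The top view shows the plate at (340,280) with the jack at (337,293). The narrow V-block is at (134,277), the wide one at (198,304), the gauge at (198,243) and the shaft in its cradle at (470,285). The mug is at (133,190) and the oil can at (484,188). I'll zoom in next.

Run:
```python
import cv2,numpy as np
a=cv2.imread('pics/top0.png')
l=cv2.resize(a[220:330,110:230],None,fx=5,fy=5,interpolation=cv2.INTER_CUBIC)
r=cv2.resize(a[230:340,440:500],None,fx=5,fy=5,interpolation=cv2.INTER_CUBIC)
out=cv2.resize(np.hstack([l[:550],r[:550]]),(780,477)) 
cv2.imwrite('pics/c1.png',np.hstack([l,r])[:, :800])
b=cv2.imread('pics/side0.png')
cv2.imwrite('pics/c2.png',cv2.resize(b[300:450,180:340],None,fx=4,fy=4,interpolation=cv2.INTER_CUBIC))
```

```text
(no output)
```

View pics/c1.png

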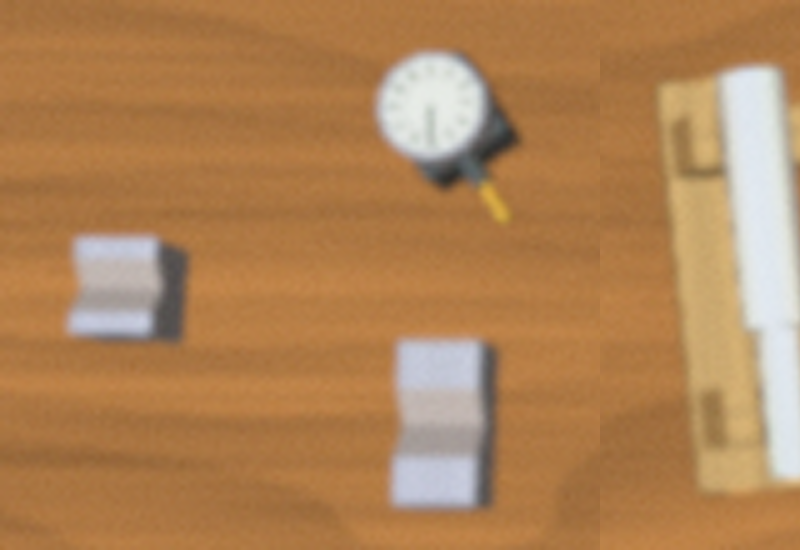

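View pics/c2.png

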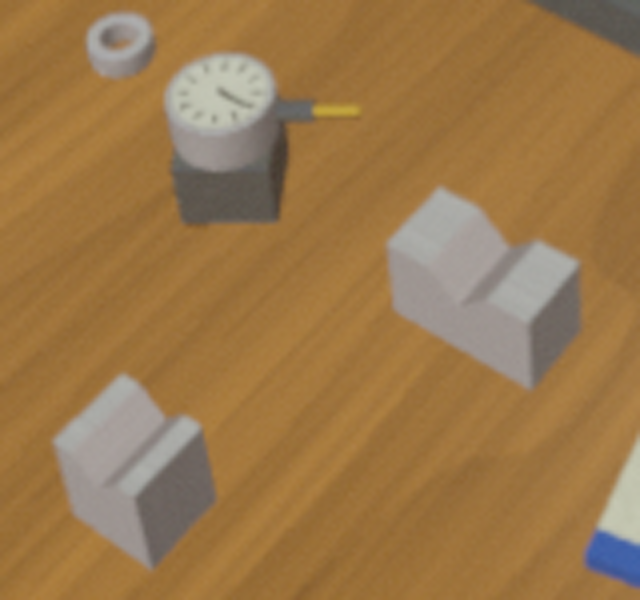

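The zoom shows:
- **V-blocks:** both have their grooves roughly along y.
- **Gauge:** the dial is at about (196.4,241), and the tip at about (210.6,264) points toward -x, -y.
- **Shaft:** the thick end is on the far side.

Next I'll measure by mask.

```bash
cat > m0.py <<'E'
from h import *
T=snap('top');S=snap('side')
def comp(s,mask,box):
    m=np.zeros(mask.shape,np.uint8);x0,y0,x1,y1=box;m[y0:y1,x0:x1]=mask[y0:y1,x0:x1]
    n,l,st,c=cv2.connectedComponentsWithStats(m); i=1+np.argmax(st[1:,4]); return (l==i).astype(np.uint8)
def quad(m):
    c=max(cv2.findContours(m,0,2)[0],key=cv2.contourArea); return cv2.minAreaRect(c)
def worldrect(s,m,z):
    c=max(cv2.findContours(m,0,2)[0],key=cv2.contourArea)[:,0,:]
    P=np.array([onz(s,u,v,z)[:2] for u,v in c])*1000
    (cx,cy),(w,h),a=cv2.minAreaRect(P.astype(np.float32)); return np.round([cx,cy,w,h,a],1)
def gray(s,lo,hi):
    i=s['img'].astype(int); return ((i.max(2)-i.min(2)<38)&(i.mean(2)>lo)&(i.mean(2)<hi)).astype(np.uint8)
E
python3 - <<'E'
from m0 import *
i=T['img'].astype(int)
m=comp(T,gray(T,30,110),(260,220,420,340)); print('plate',worldrect(T,m,.03))
y=((i[:,:,0]>170)&(i[:,:,2]<90)&(i[:,:,0]-i[:,:,2]>110)).astype(np.uint8)
mj=comp(T,y,(320,280,355,310)); u=np.argwhere(mj)[:,::-1].mean(0); print('jack',u,onz(T,*u,.048),mj.sum())
j=S['img'].astype(int);ys=((j[:,:,0]>150)&(j[:,:,0]-j[:,:,2]>110)).astype(np.uint8)
mj=comp(S,ys,(360,240,400,280)); us=np.argwhere(mj)[:,::-1].mean(0); print('jackside',us,onz(S,*us,.042))
C=lambda L,x,yv:[ (a/5+x-.4,b/5+yv-.4) for a,b in L]
for nm,L,z in(('narrow',[(75,237),(160,237),(155,335),(68,335)],.048),('wide',[(398,340),(482,340),(478,506),(392,506)],.044)):
    P=np.array([onz(T,*p,z) for p in C(L,110,220)]);print(nm,np.round(P[:,:2]*1000,1).tolist(),P.mean(0))
g,t=C([(432,106),(503,220)],110,220);g=onz(T,*g,.062);t=onz(T,*t,.05);print('gauge',g,t,np.linalg.norm((t-g)[:2]))
for nm,s,b in(('T',T,(445,235,500,335)),('S',S,(390,165,480,205))):
    m=comp(s,gray(s,150,260),b); r=quad(m); print(nm,r); 
    if nm=='T': mt=m; print(worldrect(T,m,.06))
    c=cv2.boxPoints(r);print(c.tolist())
S2=np.argwhere(mt)
E
```

```text
plate [492.7 -22.4 298.6 218.7  89.6]
jack [336.39393939 292.83333333] [ 0.45989003 -0.01516026  0.048     ] 66
jackside [378.57894737 259.81578947] [ 0.4595498  -0.01131935  0.042     ]
narrow [[509.6, 454.6], [510.3, 416.8], [466.8, 415.8], [466.1, 454.2]] [0.48820553 0.43537299 0.048     ]
wide [[466.8, 309.6], [467.4, 272.5], [394.9, 270.6], [394.3, 308.1]] [0.43086152 0.29018053 0.044     ]
gauge [0.56868126 0.296465   0.062     ] [0.5200982  0.26481455 0.05      ] 0.05798331289590062
T ((473.7743835449219, 283.9695129394531), (82.71322631835938, 13.251785278320312), 83.6598129272461)
[ 483.5 -317.6  181.7   30.     4.1]
[[462.6219482421875, 243.59756469726562], [475.79266357421875, 242.13412475585938], [484.92681884765625, 324.3414611816406], [471.756103515625, 325.8049011230469]]
S ((434.40570068359375, 185.3302001953125), (73.76262664794922, 10.851484298706055), 15.945395469665527)
[[397.452880859375, 180.41510009765625], [400.43402099609375, 169.98114013671875], [471.3585205078125, 190.24530029296875], [468.37738037109375, 200.67926025390625]]
```

Sizes and lengths check out: 43.5 mm wide for the narrow block, 72.5 mm for the wide block, 58 mm gauge reach and a 182 mm shaft. Now I'll move toward the left side, start the turn, and refine the shaft height later.

send_rows(rows=[[[2.68,-2.33,0],0,8.5],[[2.68,-2.33,0],0,8.5],[[2.68,-2.33,0],0,8.5],[[2.68,-2.33,0],0,8.5],[[2.68,-2.33,0],0,8.5],[[2.68,-2.33,0],0,8.5],[[2.68,-2.33,0],0,8.5],[[2.68,-2.33,0],0,8.5],[[2.68,-2.33,0],0,8.5],[[2.68,-2.33,0],0,8.5],[[2.68,-2.33,0],0,8.5],[[2.68,-2.33,0],0,8.5],[[2.68,-2.33,0],0,8.5],[[2.68,-2.33,0],0,8.5],[[2.68,-2.33,0],0,8.5],[[2.68,-2.33,0],0,8.5],[[2.68,-2.33,0],0,8.5]], force=40)

```text
time_s: 1.62
eef_pos: [0.5008, -0.0976, 0.304]
orientation: [0.991, 0.134, 0.0, 0.0]
contact_force: [1.0, -1.0, 0.0]
opening: 0.993
gripper_force: 0.0
```

send_rows(rows=[[[0,0,0],-7.15,8.5],[[0,0,0],-7.15,8.5],[[0,0,0],-7.15,8.5],[[0,0,0],-7.15,8.5],[[0,0,0],-7.15,8.5],[[0,0,0],-7.15,8.5],[[0,0,0],-7.15,8.5],[[0,0,0],-7.15,8.5],[[0,0,0],-7.15,8.5],[[0,0,0],-7.15,8.5],[[0,0,0],-7.15,8.5],[[0,0,0],-7.15,8.5],[[0,0,0],-7.15,8.5],[[0,0,0],-7.15,8.5],[[0,0,0],-7.15,8.5],[[0,0,0],-7.15,8.5],[[0,0,0],-7.15,8.5],[[0,0,0],-7.15,8.5],[[0,0,0],-7.15,8.5],[[0,0,0],-7.15,8.5]])

```text
time_s: 3.28
eef_pos: [0.5001, -0.0993, 0.3039]
orientation: [0.184, 0.983, -0.0, -0.0]
contact_force: [-0.4, -1.0, 0.1]
opening: 0.99
gripper_force: 0.0
```

```bash
cat >> h.py <<'E'
def go(x,y,z,yaw,verbose=1):
    "tool-frame deltas (cm) to TCP x,y,z, roll deg; shift first at present yaw"
    s=sense();R=Rn.from_quat(s['orientation']).as_matrix();p=np.array(s['eef_pos'])
    cy=np.degrees(np.arctan2(R[1,0],R[0,0]));d=R.T@(np.array([x,y,z])-p)*100
    roll=-((yaw-cy+180)%360-180)
    Y=np.radians(yaw);R2=np.array([[np.cos(Y),np.sin(Y),0],[np.sin(Y),-np.cos(Y),0],[0,0,-1]])
    print('t',round(s['time_s'],1),'pos',np.round(p,4),'yaw',round(cy,1),'tilt',np.round(R[2,:2],3),'j7',np.round(s['joint_positions'][[0,6]],2),'F',np.round(s['contact_force'],1),'open',round(s['opening'],3),'gf',round(s['gripper_force'],1))
    print('shift now',np.round(d,2),'roll',round(roll,1),'shift after roll',np.round(R2.T@(np.array([x,y,z])-p)*100,2))
E
python3 -c "
from h import *
go(.431,.29,.20,179.6)"
```

```text
t 3.3 pos [ 0.5001 -0.0993  0.3039] yaw 158.8 tilt [ 0. -0.] j7 [0.7  0.92] F [-0.4 -1.   0.1] open 0.99 gf 0.0
shift now [20.51 33.8  10.39] roll -20.8 shift after roll [ 7.18 38.88 10.39]
```

send_rows(rows=[[[0,0,0],-6.9,8.5],[[0,0,0],-6.9,8.5],[[0,0,0],-7,8.5],[[0.7,3.9,1.0],0,8.5],[[0.7,3.9,1.0],0,8.5],[[0.7,3.9,1.0],0,8.5],[[0.7,3.9,1.0],0,8.5],[[0.7,3.9,1.0],0,8.5],[[0.7,3.9,1.0],0,8.5],[[0.7,3.9,1.0],0,8.5],[[0.7,3.9,1.0],0,8.5],[[0.7,3.9,1.0],0,8.5],[[0.7,3.9,1.0],0,8.5],[[0,0,0],0,8.5]])

```text
time_s: 4.45
eef_pos: [0.4318, 0.2994, 0.2029]
orientation: [0.002, 1.0, 0.002, -0.001]
contact_force: [-1.6, 0.4, -0.4]
opening: 0.995
gripper_force: 0.0
```

```bash
python3 -c "
from h import *
go(.431,.29,.076,180)
snap('side','s1.png')"
```

```text
t 4.5 pos [0.4318 0.2994 0.2029] yaw 179.8 tilt [0.002 0.004] j7 [-0.13  0.31] F [-1.6  0.4 -0.4] open 0.995 gf 0.0
shift now [ 0.05 -0.98 12.69] roll -0.2 shift after roll [ 0.08 -0.94 12.69]
```

View pics/s1.png

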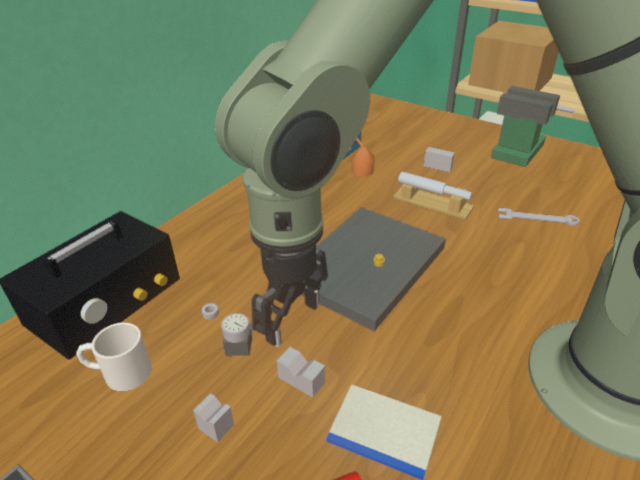

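Gripper is above the wide block (block at (300,370)) with clear surroundings. Descending in steps.

send_rows(rows=[[[0,0,2],0,8.5],[[0,0,2],0,8.5],[[0,0,2],0,8.5],[[0,0,0],0,8.5],[[0,0,0],0,8.5]])

```text
time_s: 4.92
eef_pos: [0.4351, 0.2911, 0.1438]
orientation: [0.007, 1.0, -0.0, -0.001]
contact_force: [-0.3, 0.9, 0.7]
opening: 0.995
gripper_force: 0.0
```

```bash
python3 -c "
from h import *
go(.431,.29,.076,180)"
```

```text
t 4.9 pos [0.4351 0.2911 0.1438] yaw 179.2 tilt [ 0.001 -0.001] j7 [-0.17  0.23] F [-0.3  0.9  0.7] open 0.995 gf 0.0
shift now [ 0.4  -0.11  6.78] roll -0.8 shift after roll [ 0.41 -0.11  6.78]
```

send_rows(rows=[[[0.4,-0.1,1.5],-0.8,8.5],[[0,0,1.7],0,8.5],[[0,0,1.8],0,8.5],[[0,0,1.7],0,8.5],[[0,0,0],0,8.5],[[0,0,0],0,3],[[0,0,0],0,3],[[0,0,0],0,3],[[0,0,0],0,3],[[0,0,0],0,3],[[0,0,0],0,3],[[0,0,0],0,3]], force=60)

```text
time_s: 5.92
eef_pos: [0.4317, 0.291, 0.0781]
orientation: [-0.001, 1.0, 0.0, 0.001]
contact_force: [-0.8, -1.8, 15.9]
opening: 0.408
gripper_force: 59.3
```

```bash
python3 -c "
from h import *
go(.460,.046,.18,179.6)"
```

```text
t 5.9 pos [0.4317 0.291  0.0781] yaw -179.9 tilt [-0.002  0.001] j7 [-0.24  0.13] F [-0.8 -1.8 15.9] open 0.408 gf 59.3
shift now [ -2.83 -24.5  -10.2 ] roll 0.5 shift after roll [ -3.01 -24.48 -10.19]
```

send_rows(rows=[[[0,0,-1],0,3],[[0,0,-2.3],0,3],[[0,0,-2.3],0,3],[[0,0,-2.3],0,3],[[0,0,-2.3],0,3],[[-0.4,-3.4,0],0,3],[[-0.4,-3.5,0],0,3],[[-0.4,-3.5,0],0,3],[[-0.4,-3.5,0],0,3],[[-0.4,-3.5,0],0,3],[[-0.4,-3.5,0],0,3],[[-0.4,-3.5,0],0,3],[[0,0,0],0.5,3],[[0,0,0],0,3],[[0,0,0],0,3]])

```text
time_s: 7.17
eef_pos: [0.4593, 0.0469, 0.1794]
orientation: [0.004, 1.0, 0.0, 0.0]
contact_force: [-0.4, 0.8, -6.4]
opening: 0.407
gripper_force: 62.4
```

```bash
python3 -c "
from h import *
go(.460,.046,.112,179.6)
snap('side','s2.png');snap('top','t2.png')
a=cv2.imread('pics/t2.png')[180:360,230:450];b=cv2.imread('pics/s2.png')[160:380,240:500]
cv2.imwrite('pics/d2.png',np.hstack([cv2.resize(a,(400,330)),cv2.resize(b,(390,330))]))"
```

```text
t 7.2 pos [0.4593 0.0469 0.1794] yaw 179.5 tilt [-0.  0.] j7 [0.38 0.73] F [-0.4  0.8 -6.4] open 0.407 gf 62.4
shift now [-0.06 -0.09  6.74] roll -0.1 shift after roll [-0.07 -0.09  6.74]
```

View pics/d2.png

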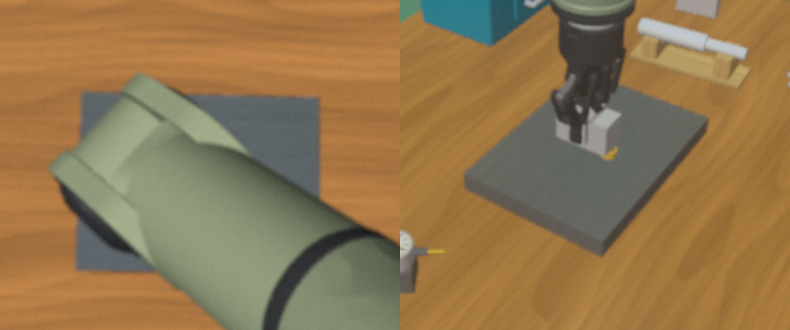

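Block is held level above the plate next to the jack. Lowering.

send_rows(rows=[[[0,-0.1,2],0,3],[[0,0,2],0,3],[[0,0,1.9],0,3],[[0,0,0.6],0,3],[[0,0,0.3],0,3],[[0,0,0.3],0,3],[[0,0,0],0,3],[[0,0,0],0,3]])

```text
time_s: 7.93
eef_pos: [0.4598, 0.0461, 0.1086]
orientation: [0.004, 1.0, 0.0, 0.001]
contact_force: [-0.0, 0.6, -5.1]
opening: 0.413
gripper_force: 62.7
```

send_rows(rows=[[[0,0,0.15],0,3],[[0,0,0],0,3],[[0,0,0],0,4.0],[[0,0,0],0,4.6],[[0,0,0],0,5.0],[[0,0,0],0,5.0],[[0,0,-1],0,5.0],[[0,0,-3],0,5.0],[[0,0,-4],0,5.0],[[0,0,-4],0,8.5],[[0,0,0],0,8.5],[[0,0,0],0,8.5]])

```text
time_s: 8.93
eef_pos: [0.4601, 0.0456, 0.2287]
orientation: [0.004, 1.0, -0.0, 0.002]
contact_force: [-0.5, -0.6, -1.2]
opening: 0.973
gripper_force: 0.0
```

```bash
python3 -c "
from h import *
go(.488,.435,.2,180)"
```

```text
t 8.9 pos [0.4601 0.0456 0.2287] yaw 179.5 tilt [-0.004 -0.   ] j7 [0.45 0.82] F [-0.5 -0.6 -1.2] open 0.973 gf 0.0
shift now [-2.45 38.96  2.86] roll -0.5 shift after roll [-2.79 38.94  2.87]
```

send_rows(rows=[[[-0.28,3.9,0.3],-0.5,8.5],[[-0.28,3.9,0.3],0,8.5],[[-0.28,3.9,0.3],0,8.5],[[-0.28,3.9,0.3],0,8.5],[[-0.28,3.9,0.3],0,8.5],[[-0.28,3.9,0.3],0,8.5],[[-0.28,3.9,0.3],0,8.5],[[-0.28,3.9,0.3],0,8.5],[[-0.28,3.9,0.3],0,8.5],[[-0.28,3.9,0.2],0,8.5],[[0,0,2],0,8.5],[[0,0,2],0,8.5],[[0,0,2],0,8.5],[[0,0,0],0,8.5],[[0,0,0],0,8.5],[[0,0,0],0,8.5]])

```text
time_s: 10.27
eef_pos: [0.4874, 0.436, 0.1382]
orientation: [-0.001, 1.0, 0.0, -0.0]
contact_force: [-0.4, -0.3, 1.1]
opening: 0.996
gripper_force: 0.0
```

```bash
python3 -c "
from h import *
go(.488,.435,.08,180)
snap('side','s3.png');snap('top','t3.png')
a=cv2.imread('pics/t3.png')[180:360,230:450];b=cv2.imread('pics/s3.png')[220:480,150:410]
cv2.imwrite('pics/d3.png',np.hstack([cv2.resize(a,(400,400)),cv2.resize(b,(400,400))]))"
```

```text
t 10.3 pos [0.4874 0.436  0.1382] yaw -179.9 tilt [0. 0.] j7 [-0.37  0.23] F [-0.4 -0.3  1.1] open 0.996 gf 0.0
shift now [-0.06 -0.1   5.82] roll 0.1 shift after roll [-0.06 -0.1   5.82]
```

View pics/d3.png

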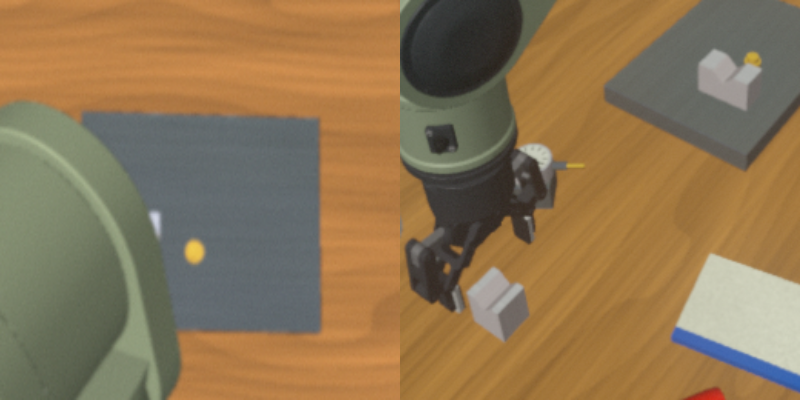

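The wide block stands upright left of the jack, and the open gripper straddles the narrow block. Grasping.

send_rows(rows=[[[0,-0.1,2],0,8.5],[[0,0,2],0,8.5],[[0,0,1.6],0,8.5],[[0,0,0],0,8.5],[[0,0,0],0,3],[[0,0,0],0,3],[[0,0,0],0,3],[[0,0,0],0,3],[[0,0,0],0,3],[[0,0,0],0,3],[[0,0,0],0,3]])

```text
time_s: 11.28
eef_pos: [0.4877, 0.4354, 0.0827]
orientation: [-0.0, 1.0, 0.001, 0.001]
contact_force: [-0.8, -0.1, 8.4]
opening: 0.413
gripper_force: 60.3
```

```bash
python3 -c "
from h import *
go(.46,-.074,.2,179.6)"
```

```text
t 11.3 pos [0.4877 0.4354 0.0827] yaw -179.9 tilt [-0.001  0.001] j7 [-0.39  0.19] F [-0.8 -0.1  8.4] open 0.413 gf 60.3
shift now [  2.81 -50.92 -11.8 ] roll 0.5 shift after roll [  2.42 -50.95 -11.73]
```

send_rows(rows=[[[0,0,-1.5],0,3],[[0,0,-3],0,3],[[0,0,-3],0,3],[[0,0,-3],0,3],[[0.18,-3.9,-0.1],0.5,3],[[0.18,-3.9,-0.1],0,3],[[0.18,-3.9,-0.1],0,3],[[0.18,-3.9,-0.1],0,3],[[0.18,-3.9,-0.1],0,3],[[0.18,-3.9,-0.1],0,3],[[0.18,-3.9,-0.1],0,3],[[0.18,-3.9,-0.1],0,3],[[0.18,-3.9,-0.1],0,3],[[0.18,-3.9,-0.1],0,3],[[0.18,-3.9,-0.1],0,3],[[0.18,-3.9,-0.1],0,3],[[0.18,-3.9,-0.1],0,3],[[0,0,0],0,3],[[0,0,0],0,3],[[0,0,0],0,3]])

```text
time_s: 12.95
eef_pos: [0.4604, -0.0718, 0.2]
orientation: [0.004, 1.0, -0.0, 0.0]
contact_force: [0.1, 1.4, -4.0]
opening: 0.413
gripper_force: 62.1
```

```bash
python3 -c "
from h import *
go(.46,-.0745,.117,179.6)"
```

```text
t 12.9 pos [ 0.4604 -0.0718  0.2   ] yaw 179.5 tilt [-0.001 -0.   ] j7 [0.67 1.02] F [ 0.1  1.4 -4. ] open 0.413 gf 62.1
shift now [ 0.04 -0.27  8.3 ] roll -0.1 shift after roll [ 0.03 -0.27  8.3 ]
```

send_rows(rows=[[[0,-0.15,2.5],0,3],[[0,0,2.5],0,3],[[0,0,2.3],0,3],[[0,0,1.0],0,3],[[0,0,0.3],0,3],[[0,0,0.2],0,3],[[0,0,0],0,3],[[0,0,0],0,3]])

```text
time_s: 13.62
eef_pos: [0.461, -0.0727, 0.1127]
orientation: [0.003, 1.0, -0.0, 0.001]
contact_force: [-0.4, 0.3, -1.4]
opening: 0.411
gripper_force: 62.5
```

```bash
python3 -c "
from h import *
go(.46,-.0745,.1125,179.6)"
```

```text
t 13.6 pos [ 0.461  -0.0727  0.1127] yaw 179.6 tilt [-0.001 -0.   ] j7 [0.55 0.85] F [-0.4  0.3 -1.4] open 0.411 gf 62.5
shift now [ 0.09 -0.18  0.02] roll 0.0 shift after roll [ 0.09 -0.18  0.02]
```

send_rows(rows=[[[0,0,0],0,4.0],[[0,0,0],0,4.6],[[0,0,0],0,5.0],[[0,0,0],0,5.0],[[0,0,-1],0,5.0],[[0,0,-3],0,5.0],[[0,0,-4],0,5.0],[[0,0,-4],0,8.5],[[0,0,0],7,8.5],[[0,0,0],7,8.5],[[0,0,0],7,8.5],[[0,0,0],7,8.5],[[0,0,0],7,8.5],[[0,0,0],7,8.5],[[0,0,0],7,8.5],[[0,0,0],7,8.5],[[0,0,0],7,8.5],[[0,0,0],7,8.5],[[0,0,0],7,8.5],[[0,0,0],7,8.5]])

```text
time_s: 15.28
eef_pos: [0.4603, -0.0733, 0.2321]
orientation: [0.674, 0.739, 0.0, -0.0]
contact_force: [0.5, -0.4, 0.0]
opening: 0.996
gripper_force: 0.0
```

send_rows(rows=[[[0,0,0],7,8.5],[[0,0,0],7,8.5],[[0,0,0],7,8.5],[[0,0,0],7,8.5],[[0,0,0],7,8.5],[[0,0,0],7,8.5],[[0,0,0],7,8.5],[[0,0,0],7,8.5],[[0,0,0],7,8.5],[[0,0,0],7,8.5],[[0,0,0],7,8.5],[[0,0,0],7,8.5],[[0,0,0],7,8.5]])

```text
time_s: 16.37
eef_pos: [0.4604, -0.0731, 0.2321]
orientation: [0.999, 0.037, 0.0, -0.001]
contact_force: [-0.5, 0.6, -1.0]
opening: 0.997
gripper_force: 0.0
```

Run:
```python
from h import *
T=cv2.imread('pics/top0.png')[:,:,::-1].astype(int);s=snapshot('top')
S=cv2.imread('pics/side0.png')[:,:,::-1].astype(int);q=snapshot('side')
def mids(I,x0,y0,x1,y1,byrow):
    g=(I.max(2)-I.min(2)<45)&(I.mean(2)>140)
    out=[]
    for k in range(y0,y1) if byrow else range(x0,x1):
        w=np.flatnonzero(g[k,x0:x1])+x0 if byrow else np.flatnonzero(g[y0:y1,k])+y0
        if len(w): out.append((k,w.min(),w.max()))
    return np.array(out)
a=mids(T,455,238,495,332,True); print(a[::6].tolist(),a[0],a[-1])
b=mids(S,392,165,480,208,False); print(b[::6].tolist(),b[0],b[-1])
# thick portion axis line in top: fit mids
k=a[(a[:,0]>248)&(a[:,0]<292)];p=np.polyfit(k[:,0],(k[:,1]+k[:,2])/2,1)
for z in(.05,.06,.07):
    e=[onz(s,np.polyval(p,v),v,z) for v in(a[0,0],a[-1,0])]
    print(z,np.round(e,4).tolist(),np.linalg.norm(e[0]-e[1]),np.degrees(np.arctan2(*(e[0]-e[1])[1::-1])))
    print([np.round(proj(q,(e[0]+(e[1]-e[0])*f)),1).tolist() for f in(.1,.5,.6,.9)])
go(.48,-.317,.25,4)
```

```text
[[243, 468, 474], [249, 464, 476], [255, 464, 477], [261, 465, 478], [267, 466, 478], [273, 466, 479], [279, 467, 480], [285, 468, 480], [291, 468, 481], [297, 471, 479], [303, 472, 480], [309, 472, 481], [315, 473, 481], [321, 474, 482]] [243 468 474] [325 475 480]
[[398, 177, 180], [404, 172, 183], [410, 174, 184], [416, 175, 186], [422, 177, 187], [428, 165, 189], [434, 165, 191], [440, 165, 193], [446, 165, 192], [452, 187, 194], [458, 188, 196], [464, 190, 197], [470, 192, 195]] [398 177 180] [471 192 192]
0.05 [[0.5758, -0.314, 0.05], [0.3933, -0.3278, 0.05]] 0.1831102595421857 4.314679302761187
[[406.5, 178.6], [434.2, 186.2], [441.4, 188.1], [463.4, 194.1]]
0.06 [[0.574, -0.3109, 0.06], [0.393, -0.3245, 0.06]] 0.18151100663540082 4.314679302761193
[[406.8, 175.9], [434.5, 183.4], [441.6, 185.3], [463.6, 191.2]]
0.07 [[0.5721, -0.3077, 0.07], [0.3927, -0.3213, 0.07]] 0.17991175372861587 4.314679302761182
[[407.1, 173.2], [434.8, 180.5], [441.9, 182.4], [463.9, 188.2]]
t 16.5 pos [ 0.4604 -0.0731  0.232 ] yaw 4.4 tilt [ 0.    -0.001] j7 [ 0.14 -1.54] F [-1.1  1.2  0.2] open 0.997 gf 0.0
shift now [ 0.07 24.47 -1.82] roll 0.4 shift after roll [ 0.26 24.47 -1.8 ]
```

send_rows(rows=[[[0.05,4.1,0.5],0,8.5],[[0.05,4.1,0.5],0,8.5],[[0.05,4.1,0.5],0,8.5],[[0.05,4.1,0.5],0,8.5],[[0.05,4.1,0.5],0,8.5],[[0.05,4.1,0.5],0,8.5],[[0,0,0],0,8.5],[[0,0,0],0,8.5],[[0,0,0],0,8.5]])

```text
time_s: 17.22
eef_pos: [0.4828, -0.3181, 0.2014]
orientation: [0.999, 0.041, 0.0, -0.001]
contact_force: [-0.3, 1.5, 0.7]
opening: 0.996
gripper_force: 0.0
```

Run:
```python
from h import *
go(.4845,-.3206,.108,4.3)
snap('side','s4.png');snap('top','t4.png')
a=cv2.imread('pics/t4.png')[180:360,230:450];b=cv2.imread('pics/s4.png')[100:360,260:520]
cv2.imwrite('pics/d4.png',np.hstack([cv2.resize(a,(400,400)),cv2.resize(b,(400,400))]))
```

```text
t 17.2 pos [ 0.4828 -0.3181  0.2014] yaw 4.7 tilt [ 0.    -0.001] j7 [ 0.55 -1.07] F [-0.3  1.5  0.7] open 0.996 gf 0.0
shift now [0.14 0.28 9.34] roll 0.4 shift after roll [0.15 0.26 9.34]
```

View pics/d4.png

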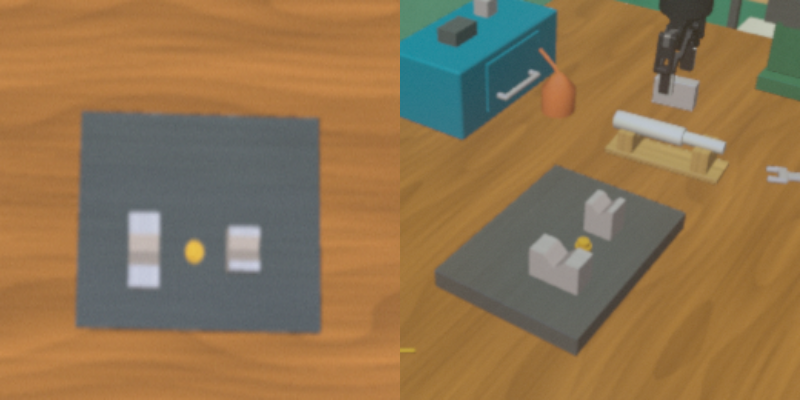

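Both V-blocks stand upright on either side of the jack, in line with it, and the gripper is over the shaft. Descending to grasp it.

send_rows(rows=[[[0.14,0.28,2],0.4,8.5],[[0,0,2.5],0,8.5],[[0,0,2.5],0,8.5],[[0,0,2.3],0,8.5],[[0,0,0],0,8.5],[[0,0,0],0,8.5],[[0,0,0],0,5],[[0,0,0],0,4],[[0,0,0],0,2],[[0,0,0],0,2],[[0,0,0],0,2],[[0,0,0],0,2],[[0,0,0],0,2]])

```text
time_s: 18.4
eef_pos: [0.4848, -0.3205, 0.1094]
orientation: [0.999, 0.036, 0.0, -0.0]
contact_force: [-3.4, 8.3, 16.1]
opening: 0.328
gripper_force: 58.0
```

Run:
```python
from h import *
from m0 import gray,comp,worldrect
go(.4604,-.0145,.23,94)
T=snapshot('top');I=T['img']
i=I.astype(int);m=((i.mean(2)>135)&(i.max(2)-i.min(2)<60)).astype(np.uint8)
for b,z,n in(((285,260,325,320),.074,'wide'),((345,260,380,320),.078,'narrow')): print(n,worldrect(T,comp(T,m,b),z))
```

```text
t 18.5 pos [ 0.4848 -0.3205  0.1094] yaw 4.2 tilt [ 0.    -0.001] j7 [ 0.54 -1.1 ] F [-3.5  7.2 16.5] open 0.326 gf 58.0
shift now [ -0.2  -30.7  -12.04] roll -89.8 shift after roll [ 30.69  -0.3  -12.06]
wide [458.9  45.2  73.   38.9   0.9]
narrow [462.1 -73.   43.3  38.9   0. ]
```

send_rows(rows=[[[0,0,-1.5],0,2],[[0,0,-2.5],0,2],[[0,0,-3],0,2],[[0,0,-3],0,2],[[0,0,-2],0,2],[[0,0,0],-6.9,2],[[0,0,0],-6.9,2],[[0,0,0],-6.9,2],[[0,0,0],-6.9,2],[[0,0,0],-6.9,2],[[0,0,0],-6.9,2],[[0,0,0],-6.9,2],[[0,0,0],-6.9,2],[[0,0,0],-6.9,2],[[0,0,0],-6.9,2],[[0,0,0],-6.9,2],[[0,0,0],-6.9,2],[[0,0,0],-6.9,2],[[0,0,0],0,2]])

```text
time_s: 20.13
eef_pos: [0.4841, -0.3214, 0.2283]
orientation: [0.681, 0.733, -0.0, -0.0]
contact_force: [0.0, 0.3, -4.2]
opening: 0.328
gripper_force: 60.8
```

Run:
```python
from h import *
go(.460,-.0145,.23,90)
```

```text
t 20.1 pos [ 0.4841 -0.3214  0.2283] yaw 94.2 tilt [ 0. -0.] j7 [0.83 0.25] F [ 0.   0.3 -4.2] open 0.328 gf 60.8
shift now [30.78 -0.16 -0.16] roll 4.2 shift after roll [30.69 -2.41 -0.17]
```

send_rows(rows=[[[2.5,0,0],0,2],[[3.8,0,0],0,2],[[3.8,0,0],0,2],[[3.8,0,0],0,2],[[3.8,0,0],0,2],[[3.8,0,0],0,2],[[3.8,0,0],0,2],[[3.0,-0.1,0],0,2],[[2.4,-0.1,0],0,2],[[0,0,1],4.4,2],[[0,0,2],0,2],[[0,0,2],0,2],[[0,0,0],0,2],[[0,0,0],0,2],[[0,0,0],0,2]])

```text
time_s: 21.38
eef_pos: [0.4622, -0.015, 0.1793]
orientation: [0.711, 0.703, 0.0, 0.0]
contact_force: [-0.7, 0.2, -4.5]
opening: 0.331
gripper_force: 60.6
```

Run:
```python
from h import *
go(.460,-.0145,.138,89.7)
snap('side','s5.png');snap('top','t5.png')
a=cv2.imread('pics/t5.png')[180:360,230:450];b=cv2.imread('pics/s5.png')[130:390,240:500]
cv2.imwrite('pics/d5.png',np.hstack([cv2.resize(a,(400,400)),cv2.resize(b,(400,400))]))
```

```text
t 21.4 pos [ 0.4622 -0.015   0.1793] yaw 89.4 tilt [-0.     0.001] j7 [ 0.29 -0.49] F [-0.7  0.2 -4.5] open 0.331 gf 60.6
shift now [ 0.05 -0.22  4.13] roll -0.3 shift after roll [ 0.05 -0.22  4.13]
```

View pics/d5.png

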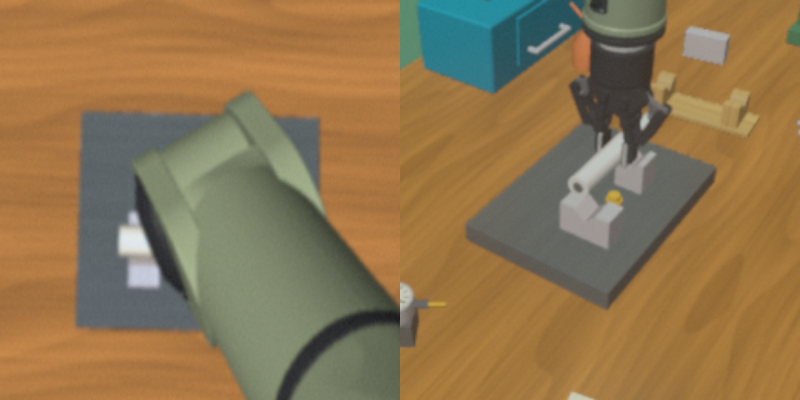

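Shaft is level above the grooves with the thick end on the left. Lowering.

send_rows(rows=[[[0,-0.17,1.5],-0.3,2],[[0,0,1.3],0,2],[[0,0,0.8],0,2],[[0,0,0.3],0,2],[[0,0,0.1],0,2],[[0,0,0],0,2],[[0,0,0],0,2]])

```text
time_s: 22.07
eef_pos: [0.4608, -0.0153, 0.1399]
orientation: [0.709, 0.706, 0.0, 0.001]
contact_force: [-5.3, -2.8, 20.4]
opening: 0.332
gripper_force: 64.1
```

send_rows(rows=[[[0,0,0.15],0,2],[[0,0,0],0,2],[[0,0,0],0,2]])

```text
time_s: 22.32
eef_pos: [0.4607, -0.0155, 0.1391]
orientation: [0.709, 0.705, 0.0, 0.001]
contact_force: [-12.6, -4.4, 46.6]
opening: 0.331
gripper_force: 67.7
```

send_rows(rows=[[[0,0,-0.2],0,2],[[0,0,0],0,2],[[0,0,0],0,3.2],[[0,0,0],0,3.8],[[0,0,0],0,4.4],[[0,0,0],0,4.4],[[0,0,0],0,4.4],[[0,0,-1],0,4.4],[[0,0,-2],0,4.4],[[0,0,-3],0,5],[[0,0,-3],0,8.5],[[0,0,0],0,8.5],[[0,0,0],0,8.5]])

```text
time_s: 23.4
eef_pos: [0.4607, -0.0152, 0.2308]
orientation: [0.709, 0.705, 0.001, 0.001]
contact_force: [-0.1, -0.6, -0.8]
opening: 0.972
gripper_force: 0.0
```

Run:
```python
from h import *
go(.5687,.2965,.2,33)
snap('side','s6.png')
b=cv2.imread('pics/s6.png')[130:390,240:500]
cv2.imwrite('pics/d6.png',cv2.resize(b,(500,500)))
```

```text
t 23.4 pos [ 0.4607 -0.0152  0.2308] yaw 89.7 tilt [-0.     0.003] j7 [ 0.34 -0.42] F [-0.1 -0.6 -0.8] open 0.972 gf 0.0
shift now [31.22 10.64  3.1 ] roll 56.7 shift after roll [ 26.03 -20.26   3.08]
```

View pics/d6.png

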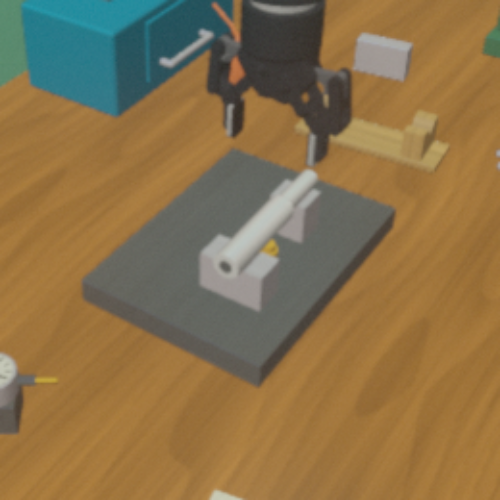

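Shaft rests in both grooves. I'll cross-check the gauge in the side view.

Run:
```python
from h import *
q=snapshot('side')
g=onz(q,234.9,322.1,.062);t=onz(q,269.1,327.4,.05);d=g-t
print(g,t,np.linalg.norm(d[:2]),np.degrees(np.arctan2(d[1],d[0])))
d=np.array([48.6,31.65]);print(np.degrees(np.arctan2(d[1],d[0])))
```

```text
[0.57052959 0.2961479  0.062     ] [0.52084996 0.26409191 0.05      ] 0.059124038177284066 32.832294227740604
33.073565714871776
```

send_rows(rows=[[[0,0,0],-6.85,8.5],[[0,0,0],-6.85,8.5],[[0,0,0],-6.85,8.5],[[0,0,0],-6.85,8.5],[[0,0,0],-6.85,8.5],[[0,0,0],-6.85,8.5],[[0,0,0],-6.85,8.5],[[0,0,0],-6.85,8.5],[[0,0,0],-6.85,8.5],[[0,0,0],-6.85,8.5],[[0,0,0],-6.85,8.5],[[0,0,0],-6.85,8.5],[[0,0,0],-6.85,8.5],[[0,0,0],-6.85,8.5],[[0,0,0],-6.85,8.5],[[0,0,0],-6.85,8.5],[[0,0,0],-6.85,8.5],[[0,0,0],-6.85,8.5],[[0,0,0],0,8.5]])

```text
time_s: 25.08
eef_pos: [0.4597, -0.015, 0.228]
orientation: [-0.288, 0.958, 0.001, -0.001]
contact_force: [0.5, -0.2, -0.6]
opening: 1.0
gripper_force: 0.0
```

```bash
python3 -c "
from h import *
go(.5687,.2965,.2,213)"
```

```text
t 25.1 pos [ 0.4597 -0.015   0.228 ] yaw -146.6 tilt [0.001 0.002] j7 [0.71 1.41] F [ 0.5 -0.2 -0.6] open 1.0 gf 0.0
shift now [-26.25  19.99   2.82] roll 0.4 shift after roll [-26.1   20.19   2.8 ]
```

send_rows(rows=[[[-2.9,2.2,0.3],0.4,8.5],[[-2.9,2.2,0.3],0,8.5],[[-2.9,2.2,0.3],0,8.5],[[-2.9,2.2,0.3],0,8.5],[[-2.9,2.2,0.3],0,8.5],[[-2.9,2.2,0.3],0,8.5],[[-2.9,2.2,0.3],0,8.5],[[-2.9,2.2,0.3],0,8.5],[[-2.9,2.2,0.3],0,8.5],[[0,0,0],0,8.5],[[0,0,0],0,8.5],[[0,0,0],0,8.5],[[0,0,0],0,8.5]])

```text
time_s: 26.17
eef_pos: [0.5728, 0.2915, 0.2016]
orientation: [-0.28, 0.96, -0.0, -0.0]
contact_force: [-0.3, -0.8, -0.3]
opening: 0.994
gripper_force: 0.0
```

```bash
python3 -c "
from h import *
go(.5693,.2963,.108,213)"
```

```text
t 26.2 pos [0.5728 0.2915 0.2016] yaw -147.5 tilt [ 0.001 -0.001] j7 [0.01 1.  ] F [-0.3 -0.8 -0.3] open 0.994 gf 0.0
shift now [0.03 0.6  9.36] roll -0.5 shift after roll [0.03 0.59 9.36]
```

send_rows(rows=[[[0,0.55,1.5],-0.4,8.5],[[0,0,2.6],0,8.5],[[0,0,2.6],0,8.5],[[0,0,2.6],0,8.5],[[0,0,0],0,8.5],[[0,0,0],0,8.5],[[0,0,0],0,6],[[0,0,0],0,5],[[0,0,0],0,4],[[0,0,0],0,4],[[0,0,0],0,4],[[0,0,0],0,4]], force=50)

```text
time_s: 27.17
eef_pos: [0.5703, 0.2976, 0.1105]
orientation: [-0.284, 0.959, 0.0, 0.001]
contact_force: [-1.9, -1.9, 11.7]
opening: 0.546
gripper_force: 49.8
```

```bash
python3 -c "
from h import *
go(.5465,-.015,.2,179.6)"
```

```text
t 27.2 pos [0.5703 0.2976 0.1105] yaw -147.0 tilt [-0.002 -0.   ] j7 [-0.04  0.93] F [-1.9 -1.9 11.7] open 0.546 gf 49.8
shift now [ 19.03 -24.91  -8.98] roll 33.4 shift after roll [  2.16 -31.28  -8.95]
```

send_rows(rows=[[[0,0,-1.5],0,4],[[0,0,-2.5],0,4],[[0,0,-2.7],0,4],[[0,0,-2.7],0,4],[[0,0,-2.5],0,4],[[0,0,0],6.7,4],[[0,0,0],6.7,4],[[0,0,0],6.7,4],[[0,0,0],6.7,4],[[0,0,0],6.6,4],[[0.2,-3.1,0],0,4],[[0.2,-3.5,0],0,4],[[0.2,-3.5,0],0,4],[[0.2,-3.5,0],0,4],[[0.2,-3.5,0],0,4],[[0.2,-3.5,0],0,4],[[0.2,-3.5,0],0,4],[[0.2,-3.5,0],0,4],[[0,-2.5,0],0,4],[[0,-1.0,0],0,4]])

```text
time_s: 28.83
eef_pos: [0.5515, -0.0182, 0.2284]
orientation: [0.005, 1.0, -0.001, -0.0]
contact_force: [0.8, -1.2, -6.6]
opening: 0.542
gripper_force: 54.7
```

send_rows(rows=[[[0,0,0],0,4],[[0,0,0],0,4],[[0,0,0],0,4]])

```text
time_s: 29.08
eef_pos: [0.552, -0.0125, 0.2285]
orientation: [0.002, 1.0, 0.0, 0.0]
contact_force: [0.1, 0.7, -6.4]
opening: 0.546
gripper_force: 54.7
```

Run:
```python
from h import *
go(.5465,-.015,.16,179.6)
snap('side','s7.png')
b=cv2.imread('pics/s7.png')[130:390,240:500]
cv2.imwrite('pics/d7.png',cv2.resize(b,(500,500)))
```

```text
t 29.1 pos [ 0.552  -0.0125  0.2285] yaw 179.7 tilt [-0.     0.001] j7 [0.53 0.95] F [ 0.1  0.7 -6.4] open 0.546 gf 54.7
shift now [ 0.55 -0.25  6.85] roll 0.1 shift after roll [ 0.54 -0.25  6.85]
```

View pics/d7.png

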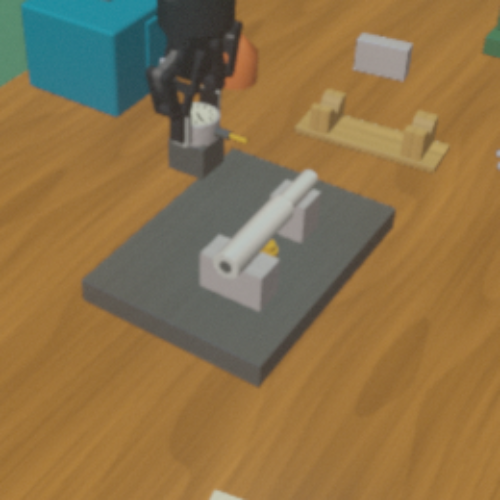

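The gauge is held level with its plunger toward the shaft. Lowering onto the plate.

send_rows(rows=[[[0.5,-0.2,2],0,4],[[0,0,2.5],0,4],[[0,0,2],0,4],[[0,0,1.0],0,4],[[0,0,0.7],0,4],[[0,0,0.3],0,4],[[0,0,0.2],0,4],[[0,0,0],0,4],[[0,0,0],0,4]])

```text
time_s: 29.88
eef_pos: [0.5474, -0.0156, 0.1416]
orientation: [0.003, 1.0, -0.0, 0.001]
contact_force: [0.3, 0.7, -7.1]
opening: 0.543
gripper_force: 54.5
```

```bash
python3 -c "
from h import *
go(.5465,-.015,.1405,179.6)"
```

```text
t 29.9 pos [ 0.5474 -0.0156  0.1416] yaw 179.7 tilt [-0.001 -0.   ] j7 [0.47 0.85] F [ 0.3  0.7 -7.1] open 0.543 gf 54.5
shift now [0.09 0.06 0.11] roll 0.1 shift after roll [0.09 0.06 0.11]
```

send_rows(rows=[[[0,0,0.1],0,4],[[0,0,0.1],0,4],[[0,0,0],0,4],[[0,0,0],0,4]])

```text
time_s: 30.22
eef_pos: [0.5475, -0.0155, 0.1405]
orientation: [0.003, 1.0, -0.0, 0.001]
contact_force: [-6.7, -0.9, 18.8]
opening: 0.541
gripper_force: 57.1
```

send_rows(rows=[[[0,0,-0.1],0,4],[[0,0,0],0,5.2],[[0,0,0],0,6],[[0,0,0],0,6.6],[[0,0,0],0,6.6],[[0,0,-1.5],0,6.6],[[0,0,-3],0,6.6],[[0,0,-4],0,6.6],[[0,0,-3],0,6.6],[[0,3.9,0],0,6.6],[[0,3.9,0],0,6.6],[[0,3.9,0],0,6.6],[[0,3.9,0],0,6.6],[[0,3.9,0],0,6.6],[[0,3.9,0],0,6.6],[[0,3.9,0],0,6.6],[[0,3.9,0],0,6.6],[[0,3.9,0],0,6.6],[[0,0,0],0,6.6],[[0,0,0],0,6.6]])

```text
time_s: 31.88
eef_pos: [0.5478, 0.3381, 0.2558]
orientation: [0.001, 1.0, 0.001, -0.0]
contact_force: [0.5, -0.4, 0.6]
opening: 0.773
gripper_force: 0.0
```

Run:
```python
from h import *
T=snap('top','t8.png');snap('side','s8.png')
a=cv2.imread('pics/t8.png')[220:340,260:420];b=cv2.imread('pics/s8.png')[130:390,240:500]
cv2.imwrite('pics/d8.png',np.hstack([cv2.resize(a,(480,360),interpolation=2),cv2.resize(b,(320,360))]))
for n,p in(('wide',(.46,.0455,.03)),('jack',(.46,-.0145,.048)),('tip',(.4865,-.015,.08)),('drum',(.5465,-.015,.092)),('shaft ends',(.46,.0755,.08)),('',(.46,-.1045,.08))):
    u=np.array(proj(T,p));print(n,u.round(1),((u-[260,220])*3).round())
```

```text
wide [308.8 293.1] [146. 219.]
jack [336.1 292.8] [228. 218.]
tip [337.2 279.2] [232. 178.]
drum [337.7 250.8] [233.  92.]
shaft ends [294.8 290.9] [104. 213.]
 [378.8 292.1] [356. 216.]
```

View pics/d8.png

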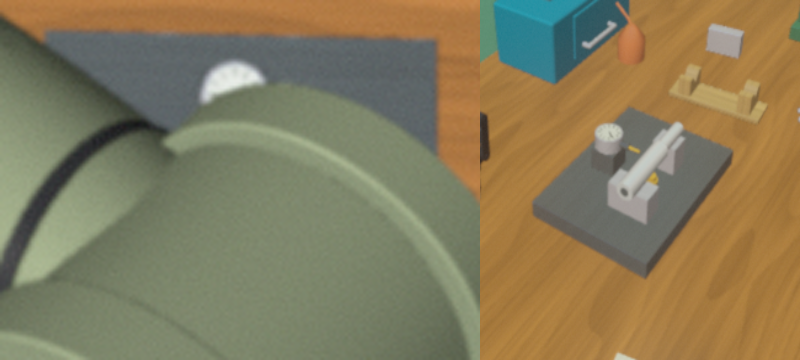

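Side view: everything stands, but the elbow blocks the top camera. I'll move the arm to the right for a check.

send_rows(rows=[[[0.3,-3.8,0],0,6.6],[[0.3,-3.8,0],0,6.6],[[0.3,-3.8,0],0,6.6],[[0.3,-3.8,0],0,6.6],[[0.3,-3.8,0],0,6.6],[[0.3,-3.8,0],0,6.6],[[0.3,-3.8,0],0,6.6],[[0.3,-3.8,0],0,6.6],[[0.3,-3.8,0],0,6.6],[[0.3,-3.8,0],0,6.6],[[0.3,-3.8,0],0,6.6],[[0.3,-3.8,0],0,6.6],[[0.3,-3.8,0],0,6.6],[[0.3,-3.8,0],0,6.6],[[0.3,-3.8,0],0,6.6],[[0.3,-3.8,0],0,6.6],[[0.3,-3.8,0],0,6.6],[[0.3,-2,0],0,6.6],[[0,0,0],0,6.6],[[0,0,0],0,6.6]])

```text
time_s: 33.65
eef_pos: [0.4896, -0.3324, 0.2551]
orientation: [0.005, 1.0, -0.0, -0.0]
contact_force: [0.5, -0.7, 0.0]
opening: 0.776
gripper_force: 0.0
```

Run:
```python
from h import *
T=snap('top','t9.png');snap('side','s9.png')
a=cv2.imread('pics/t9.png')[220:340,260:420];b=cv2.imread('pics/s9.png')[130:390,240:500]
cv2.imwrite('pics/d9.png',np.hstack([cv2.resize(a,(480,360),interpolation=2),cv2.resize(b,(320,360))]))
```

```text
(no output)
```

View pics/d9.png

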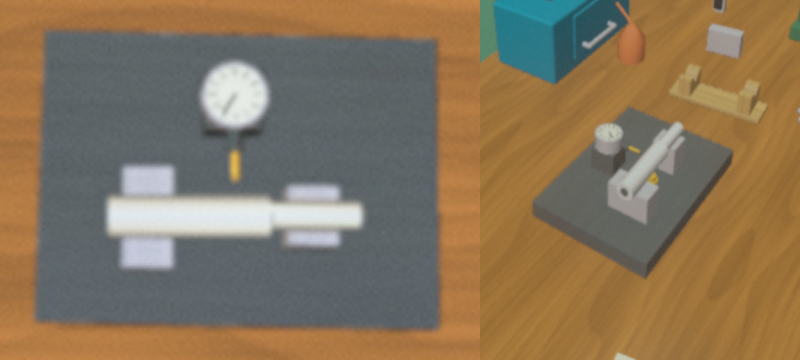

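The top view shows the shaft level across both blocks with its ends at crop (106,215) and (362,216), about 3 mm off the jack. The gauge is at (235,95), and its plunger tip at (235,182) is square to the shaft and about 11 mm short of it. All are within tolerance, so I'm handing in.

```bash
python3 -c "
from bench import *
print(finish_job())"
```

```text
the job is handed in; nothing more can be done
None
```

The run-out setup is built and handed in at about 34 s of the 104 s limit: V-blocks, shaft and gauge measured within tolerance, and the mug and oil can were not touched; no verdict was returned.

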